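# Set up the marking station for the next batch

### The arm

A 7-joint arm with a two-finger parallel gripper is mounted at the origin on the work surface. World frame = base frame: x ahead of the robot, y to its left, z up, the work surface at z = 0. Lengths are in m, angles in rad, forces in N, time in s.
With the tool pointing down it reaches from about 0.35 to 0.9 m from the base axis. Payload 7.2 kg.
Tool frame: the origin (TCP) lies midway between the tips of the shut fingers; the grasp point (between the pads) lies 19 mm behind it; z points along the fingers, y is the line along which they close (so a half turn about z gives the same grasp; the last joint's range is limited). The gripper opens to 88 mm and grips with 3 to 60 N. Pads are 20 mm wide; open, the fingers measure 115 mm over their backs; the gripper's body (75 mm by 178 mm) begins 61 mm behind the grasp point.
Start: joints at [-1.381, 0.411, -0.013, 1.596, 0.006, 1.134, -0.082], TCP at [0.159, 0.604, 0.223] pointing down, gripper open.
Joint ranges: [-2.95, 2.95], [-0.29, 1.99], [-1.47, 1.44], [0.14, 2.54], [-1.03, 4.17], [0.13, 1.85], [-2.86, 2.86]. Speed limits (rad/s): [2.39, 2.39, 3.01, 3.01, 3.14, 3.14, 3.14].

### API

Orientations are given as a unit quaternion [w, x, y, z].
In Python, from workcell import bot gives the robot as it stands.
- The arm moves only by the tool apply_moves, never from a script. Its argument "targets" is a list of rows, each a list of 5 numbers: the opening, from 0 (shut) to 1 (fully open), then the shift along the world's x, y, z in cm, then the turn about the world's z in degrees. In form: [[hand, tx, ty, tz, roll], ...]. A call has 1 to 12 rows; each row shifts and turns the commanded pose from where the row before left it; what a row does not reach is not made up. A row lasts 1/8 s, in which the tool goes at most 62.5 mm and 10.7 degrees, less where a joint would pass 70% of its speed; a pose out of reach is approached as far as the arm can. A call with a gripper value outside its range is refused whole. The fingers move at their own pace and stop on an object; "grip_force" is the grip in N (left out, the last holds). Time passes only in rows, so rows that do not move let the fingers close. It gives the time, the measured TCP pose, the force, the opening and the grip force at its end, in the units of the state.
- bot.observe(): the state, without advancing time (a new reading comes with each control period).
- bot.grab_frame(name): name is "side" or "top"; returns a dict with "frame" (480x640x3 uint8, red, green, blue), "range_z" (480x640 float32, m along the optical axis (not along the pixel's ray), 0 where there is no reading), "fx", "fy", "cx", "cy" (pixels), "pose" (4x4, takes a point from camera to world coordinates). Camera axes: x right, y down, z forward; pixel columns grow to the right and rows downward; lengths in m; the calibration is good to about 2 mm. A picture is of the moment at which its call begins.
- bot.sign_off(): hands the job in; it is judged then, once.
The state is a dict: "t": time; "joints": joint angles; "qd": joint speeds; "joint_efforts": joint torques, N m; "eef_pos": TCP position; "eef_rot": TCP orientation; "contact_force": force on the tool from outside, world axes, zero at the start; "ft_torque": the same for the moment, N m; "width": finger opening in m; "grasp_force": force on a finger pad.
Only numpy, scipy, OpenCV 4.12 (cv2) and the standard library are available. Lean on these libraries where they do the work, as an engineer would, in place of code of your own. Each camera call takes 0.05 s, during which the arm holds its last target. There are 200 camera calls.

### The job

Set the marking station up for the next batch: sort the leftover wooden blanks from on and around the marking board into the black tray, dark walnut in the compartment with the dark rim strips and pale oak in the one with the pale rim strips, lay the red-handled steel straightedge flat on the bench, flush along the board's front edge (the long edge nearest the robot) and roughly centred on it, and set the feed lever to its green mark. With the straightedge flush and the lever set, push the readout's recessed red zero button fully in with the orange stylus, then put the stylus back upright and fully home in its stand. At the end all of this must still be in place; leave the other things on the bench where they are.

Things in the scene. Friction and masses are not known exactly. Their poses are not given: they have to be found in the camera images.
- board: fixed pale wood marking board, 180 mm deep (x), 220 wide (y), 15 high; black line along its front edge; rail with blue carriage at its back (x 127 to 173 mm, up to 70 high). Origin: middle of its front edge (the straight vertical face nearest the robot), at bench level; x points back over the board, y runs along the edge. A thin blue mat lies beneath.
- straightedge: loose steel straightedge, 180 mm long (its y), 32 wide (x), 12 thick, with a red grip rib along the middle of its top, 100 long, 14 wide, from 12 to 36 mm high; 0.35 kg. Same both ways round. Origin: centre of its underside. Laid flush on the bench, its centre is 16 mm in front of the board's front edge.
- walnut_1: loose walnut blank (dark brown wood block with a bored-hole mark in each end), 70 mm long (its x), 32 wide (y), 34 high (z); origin at the centre of its underside. May be absent.
- walnut_2: loose walnut blank (dark brown wood block with a bored-hole mark in each end), 70 mm long (its x), 32 wide (y), 34 high (z); origin at the centre of its underside. May be absent.
- walnut_3: loose walnut blank (dark brown wood block with a bored-hole mark in each end), 70 mm long (its x), 32 wide (y), 34 high (z); origin at the centre of its underside. May be absent.
- oak_1: loose oak blank (pale wood block with a bored-hole mark in each end), 70 mm long (its x), 32 wide (y), 34 high (z); origin at the centre of its underside. May be absent.
- oak_2: loose oak blank (pale wood block with a bored-hole mark in each end), 70 mm long (its x), 32 wide (y), 34 high (z); origin at the centre of its underside. May be absent.
- tray: fixed black tray, 220 mm (x) by 224 (y) outside, 35 high, walls and divider 6 mm, floor 6 mm. Origin: centre of its underside. The divider runs along x at y = 0: the compartment at +y (about 208 by 103 mm) has dark wood strips on its rim and is for walnut, the one at -y has pale strips and is for oak.
- readout: fixed grey digital readout, 120 mm (x) by 90 (y), 30 high, origin at the centre of its underside, display on top; the yellow-ringed round well of the zero button is 35 mm from its centre towards -x.
- zero_well (a point): centre of the mouth of the zero button's well, 30 mm above the bench; the well is 20 mm across and opens upward; the red button's top (16 mm across) lies 5 mm below the mouth.
- zero (a joint): travel of the zero button: 0 m out, about 0.005 fully in (about 4 N).
- stand: fixed dark steel stand of the stylus, 60 by 60 mm, 45 high, with a 14 mm hole down its middle. Origin: centre of its underside.
- stylus: loose stylus, 106 mm long, 60 g, upright. Origin: end of its tip; z points from tip to handle. Steel tip 8 mm across, 35 long, then a black collar 28 across, 6 thick, then an orange square handle 16 by 16 from 41 to 106 mm. Home: tip in the stand's hole, collar on the stand's top, origin 10 mm above the bench.
- lever_box: fixed grey box of the feed lever, 110 mm (x) by 60 (y), 50 high, origin at the centre of its underside, with a steel quadrant beside the lever bearing a green mark and a white mark at either end.
- feed_lever (a joint): angle of the feed lever about an axis along the box's y, 50 mm above the bench over the box's centre: 0 leans 0.6 rad to the box's -x, 0.6 is upright, 1.2 leans to its +x; the green mark is at 0.9. It stays where it is left.
- lever_knob (a point): centre of the feed lever's black ball knob, 26 mm across, 100 mm from the lever's axis.
- mug: bystander: loose blue mug, 76 mm wide, 85 high, origin at the centre of its underside.
- tape_roll: bystander: loose roll of brown tape, 90 mm across, 45 high, lying flat, origin at the centre of its underside.
- glue: bystander: loose white bottle with an orange cap, 50 mm across, 130 high, origin at the centre of its underside.
Things that resemble listed ones, but are neither listed nor needed, are in the scene too. What is shaped like the straightedge but blue or purple is not meant.

How it is judged:
By the outcome, as a careful person would: the job done as asked, in the order asked, and still so for the second after the job is handed in, with the robot touching nothing.
Of walnut_1, walnut_2, walnut_3, oak_1, oak_2 only 3 to 5 are there at a start; the rules pass over those that are not, and their reading is None.
At some moment in a run one of straightedge, walnut_1, walnut_2, walnut_3, oak_1, oak_2 may be knocked a few centimetres aside while the robot is not near it.
It also fails if it takes over 210 s, if anything falls off the work surface, if the arm or the gripper's body presses on something with over 40 N, if the wrist force passes 120 N, or if a joint passes its speed limit or range.

## Working session

There is one attempt and no reset: what is moved stays moved. The work goes in short steps, Python scripts to look and compute and a tool call to move; the robot and the scene stay as the last step left them, time stands still between calls to the robot, and variables do not carry over. Pictures are saved under pics/ and viewed, at most 14 in all, crops included, and the job is handed in when it is done.

Besides the shell and the picture viewer there is one more tool, called after "Request:" as a command line: name --pt "numbers of a row" for each row, then --argument value for the rest. apply_moves: Moves the arm, as the interface text tells. Its arguments: {"type":"object","properties":{"targets":{"type":"array","items":{"type":"array","items":{"type":"number"}}},"grip_force":{"type":"number"}},"required":["targets"]}

```bash
ls; mkdir -p pics; cat > h.py <<'E'
import numpy as np, cv2, pickle
from workcell import bot
def snap(n,tag):
    f=bot.grab_frame(n); pickle.dump(f,open(f'pics/{tag}.pkl','wb')); cv2.imwrite(f'pics/{tag}.png',f['frame'][:,:,::-1]); return f
def load(tag): return pickle.load(open(f'pics/{tag}.pkl','rb'))
def world(f):
    v,u=np.mgrid[0:480,0:640]; z=f['range_z']
    P=np.stack([(u-f['cx'])/f['fx']*z,(v-f['cy'])/f['fy']*z,z,np.ones_like(z)],-1)
    return (P@np.array(f['pose']).T)[...,:3]
def crop(f,u0,v0,u1,v1,s,name): cv2.imwrite(f'pics/{name}.png',cv2.resize(f['frame'][v0:v1,u0:u1,::-1],None,fx=s,fy=s,interpolation=cv2.INTER_CUBIC))
E
python3 - <<'E'
from h import *
for n in('top','side'):
    f=snap(n,n+'0'); print(n,f['fx'],f['cx'],f['cy'],np.round(f['pose'],3).tolist())
print(bot.observe())
E
```

```text
pics
top 488.71215815725606 320.1267366315464 231.76328670149508 [[0.183, -0.962, 0.201, 0.236], [-0.983, -0.18, 0.033, -0.04], [0.004, -0.204, -0.979, 1.163], [0.0, 0.0, 0.0, 1.0]]
side 558.2865324332147 306.7231039653556 243.01090562345894 [[0.843, -0.291, 0.453, -0.104], [-0.538, -0.474, 0.697, -0.851], [0.012, -0.831, -0.555, 0.781], [0.0, 0.0, 0.0, 1.0]]
{'t': 0.1, 'joints': array([-1.3811984 ,  0.41178533, -0.01272205,  1.59692097,  0.00560483,
        1.13428702, -0.08220887]), 'qd': array([-0.00166358, -0.00152428,  0.00179389, -0.00194296, -0.00015788,
       -0.00060317, -0.00115668]), 'joint_efforts': array([ 1.74485151e-03, -5.89092708e+01,  6.43139910e-01, -2.91707057e+01,
       -5.38526033e-02,  1.44990406e-02,  4.68657493e-05]), 'eef_pos': array([0.15926632, 0.60392135, 0.22193078]), 'eef_rot': array([-3.97331192e-05,  1.28529207e-01,  9.91705489e-01, -6.81344086e-04]), 'contact_force': array([-0.37439032, -0.3095816 ,  0.65224937]), 'ft_torque': array([ 0.00353527, -0.00751315,  0.03613536]), 'grasp_force': 0.0, 'width': 0.08822062684969591}
```

View pics/top0.png

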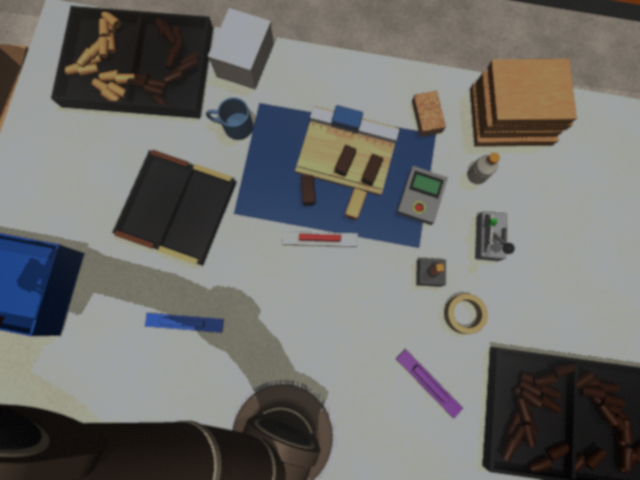

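View pics/side0.png

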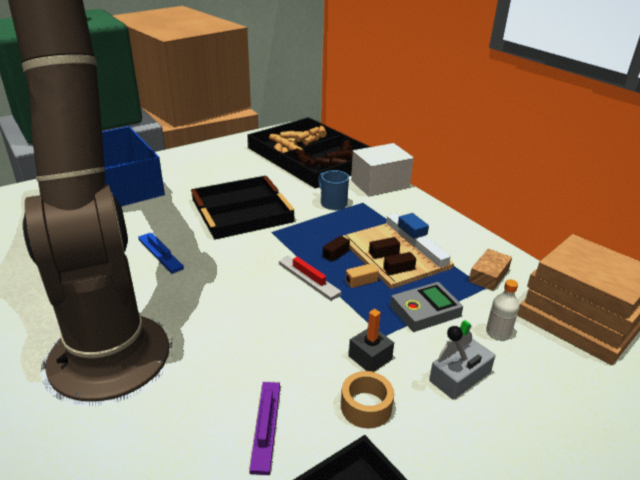

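```bash
cat >> h.py <<'E'
ROI=dict(wA=(330,140,360,178),wB=(358,150,385,188),wC=(296,172,320,208),oak=(344,186,370,220),red=(294,230,346,246),steel=(276,228,362,252),readout=(396,162,448,226),stand=(412,252,450,290),hand=(424,256,448,282),lever=(474,206,518,264),tray=(110,148,238,266))
def fit(f,roi,zlo,zhi,col=None):
    u0,v0,u1,v1=roi; W=world(f)[v0:v1,u0:u1]; C=f['frame'][v0:v1,u0:u1].astype(int)
    m=(W[...,2]>zlo)&(W[...,2]<zhi)
    if col is not None: m&=col(C)
    p=(W[m][:,:2]*1000).astype(np.float32)
    if len(p)<5: return None
    (c,s,a)=cv2.minAreaRect(p)
    if s[0]<s[1]: s=(s[1],s[0]); a+=90
    return np.round(c,1).tolist(),np.round(s,1).tolist(),round((a+90)%180-90,1),len(p),round(float(np.median(W[m][:,2]))*1000,1)
red=lambda C:(C[...,0]>C[...,1]*1.8)&(C[...,0]>110)
E
python3 - <<'E'
from h import *
f=load('top0');W=world(f)
print('bench z',[np.round(W[v,u]*1000,1).tolist() for u,v in((150,280),(380,300),(560,200))])
for k,(a,b,c) in dict(wA=(.04,.06,None),wB=(.04,.06,None),wC=(.026,.06,None),oak=(.026,.06,None),red=(.028,.05,None),steel=(.006,.02,None),readout=(.024,.04,None),stand=(.038,.052,None),hand=(.1,.13,None),lever=(.042,.056,None),tray=(.03,.045,None)).items(): print(k,fit(f,ROI[k],a,b,c))
print('board',fit(f,(292,118,402,195),.011,.02))
for n,u,v in(('FL corner',297,172),('FR corner',385,194),('FLmid',320,178),('FRmid',365,189),('well',419,208),('hand',437,267),('knob',508,248),('green',492,221)): print(n,np.round(W[v,u]*1000,1))
top=crop(f,270,95,530,290,3,'c1') 
c=cv2.resize(f['frame'][95:290,270:530,::-1],None,fx=3,fy=3,interpolation=cv2.INTER_CUBIC);cv2.imwrite('pics/c1.png',np.clip(c.astype(float)*1.3,0,255))
g=load('side0'); crop(g,240,190,520,400,2.8,'c2')
E
```

```text
bench z [[284.9, 374.7, 2.4], [338.8, -170.3, -2.3], [661.5, -567.5, 2.0]]
wA ([653.9, -29.5], [70.4, 31.9], -13.2, 374, 48.0)
wB ([642.9, -97.2], [69.6, 31.9], -12.9, 374, 48.3)
wC ([567.6, 46.7], [70.1, 32.0], 15.6, 369, 33.0)
oak ([554.9, -73.0], [70.6, 32.0], -9.7, 378, 33.1)
red ([456.6, -3.6], [99.4, 14.6], -81.3, 271, 34.8)
steel ([452.5, -4.0], [178.9, 42.7], -81.8, 700, 11.4)
readout ([606.9, -229.0], [122.3, 90.7], -8.5, 1790, 30.3)
stand ([422.9, -274.2], [61.0, 60.6], -83.5, 564, 44.8)
hand ([422.2, -273.4], [16.2, 16.2], -69.9, 70, 115.0)
lever ([534.3, -401.8], [111.2, 61.6], 5.1, 751, 49.6)
tray ([468.1, 353.3], [229.0, 227.0], -8.9, 1544, 34.4)
board ([691.9, -29.6], [220.2, 182.0], 84.9, 3623, 14.7)
FL corner [614.4  84.   -2.3]
FR corner [ 598.1 -141.1   -1. ]
FLmid [608.4  24.4   1.2]
FRmid [597.1 -89.7  13.5]
well [ 570.8 -224.8   24.2]
hand [ 420.6 -266.7  117.1]
knob [ 482.2 -401.3  149.8]
green [ 545.8 -374.1  110.3][ WARN:0@0.705] global loadsave.cpp:1063 imwrite_ Unsupported depth image for selected encoder is fallbacked to CV_8U.
```

View pics/c1.png

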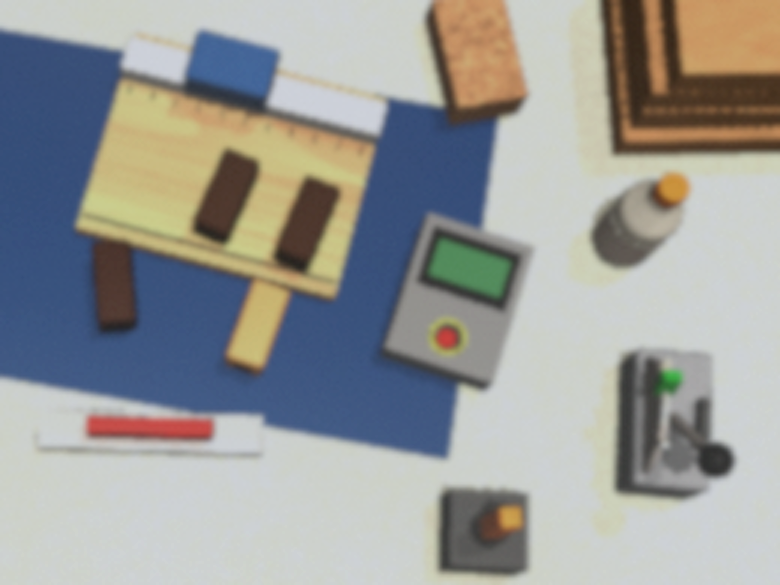

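View pics/c2.png

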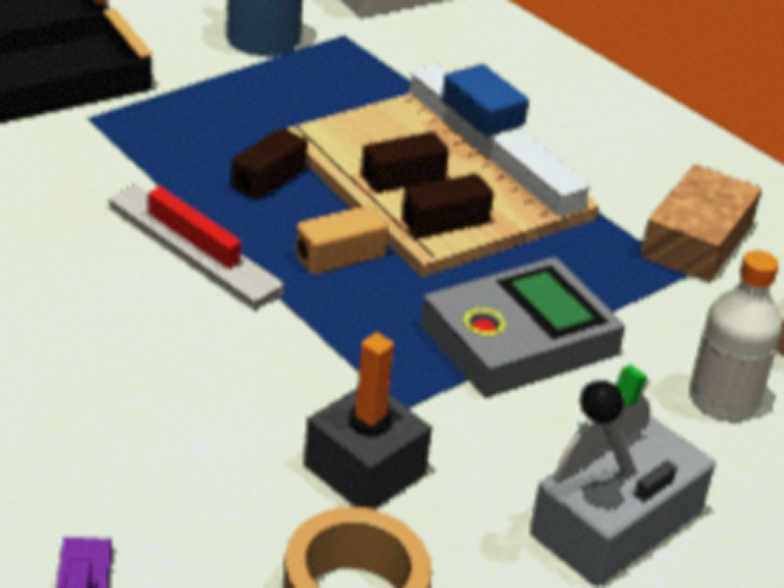

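Scene: the loose blanks are walnut at (345,160), (371,168) and (308,189), and oak at (356,203). The particle-board block at (429,112) and the stocks in the far trays are not the ones meant. The straightedge is the red-ribbed steel bar at (320,238); the blue bar (185,322) and purple bar (430,382) are decoys, which the crop confirms. The sorting tray is the one at (175,207). The lever leans to its -x end, with the green tab at (492,221).

Request:
apply_moves --pt "0.65 3.54 -4.52 0 1.5" --pt "0.65 3.54 -4.52 0 0" --pt "0.65 3.54 -4.52 0 0" --pt "0.65 3.54 -4.52 0 0" --pt "0.65 3.54 -4.52 0 0" --pt "0.65 3.54 -4.52 0 0" --pt "0.65 3.54 -4.52 0 0" --pt "0.65 3.54 -4.52 0 0" --pt "0.65 3.54 -4.52 0 0" --pt "0.65 3.54 -4.52 0 0" --pt "0.65 3.54 -4.52 0 0" --pt "0.65 3.54 -4.52 0 0" --grip_force 30

```text
t: 1.6
eef_pos: [0.5849, 0.0605, 0.2225]
eef_rot: [-0.0, 0.115, 0.993, 0.0]
contact_force: [-0.1, 0.2, -0.1]
width: 0.0569
grasp_force: 0.0
```

```bash
python3 - <<'E'
from h import *
f=load('top0');W=world(f)*1000;C=f['frame'].astype(int)
# board front top edge: per image column lowest pixel with board-top height
P=[]
for u in range(298,392):
    col=[(v,) for v in range(150,200) if 11<W[v,u,2]<19]
    if col: v=max(col)[0]; P.append([u,v,*W[v,u,:2]])
P=np.array(P)
m=np.ones(len(P),bool)
for _ in range(8):
    k=np.polyfit(P[m,3],P[m,2],1); r=P[:,2]-np.polyval(k,P[:,3]); m=abs(r)<2.5
print('edge x=%.4f*y+%.1f'%tuple(k),m.sum(),'y',P[m,3].min(),P[m,3].max(),'ang',np.degrees(np.arctan(k[0])))
# tray rim pts
u0,v0,u1,v1=ROI['tray']; w=W[v0:v1,u0:u1]; m=(w[...,2]>31)&(w[...,2]<39); p=w[m][:,:2]
from scipy.optimize import minimize
def cost(q):
    c,s=np.cos(q[2]),np.sin(q[2]); d=p-q[:2]; x=abs(d@[c,s]); y=d@[-s,c]
    ds=np.minimum(np.minimum(abs(x-107),abs(abs(y)-109)),abs(y)); return np.minimum(ds,8).sum()
b=min((minimize(cost,[468,353,np.radians(a)],method='Nelder-Mead') for a in(-20,-15,-10,-5,0)),key=lambda r:r.fun)
print('tray',b.x[:2],np.degrees(b.x[2]),b.fun/len(p))
o=bot.observe();print(o['eef_pos'],o['eef_rot'],o['width'])
E
```

```text
edge x=-0.0152*y+606.2 14 y -132.0267737547206 36.713435895910294 ang -0.8684457627302261
tray [467.47429576 352.59190958] -8.883877621383403 2.6273063775157004
[0.58490819 0.060513   0.2224567 ] [-1.60360303e-04  1.15356881e-01  9.93324097e-01  4.58064334e-05] 0.056938217968555645
```

Request:
apply_moves --pt "0.65 3.49 -4.55 0 0" --pt "0.65 3.49 -4.55 0 0" --pt "0.65 0 0 -6 0" --pt "0.65 0 0 -6 0" --pt "0.65 0 0 -5 0" --pt "0.65 0 0 -3.2 0" --pt "0.65 0 0 0 0" --pt "0 0 0 0 0" --pt "0 0 0 0 0" --pt "0 0 0 0 0" --pt "0 0 0 3 0" --pt "0 0 0 6 0" --grip_force 30

```text
t: 3.1
eef_pos: [0.652, -0.0288, 0.1094]
eef_rot: [-0.003, 0.115, 0.993, -0.0]
contact_force: [1.4, -0.1, -0.8]
width: 0.0315
grasp_force: 30.0
```

Request:
apply_moves --pt "0 -1.32 4.73 1 -9.5" --pt "0 -1.32 4.73 0 -9.5" --pt "0 -1.32 4.73 0 -9.5" --pt "0 -1.32 4.73 0 -9.5" --pt "0 -1.32 4.73 0 -9.5" --pt "0 -1.32 4.73 0 -9.5" --pt "0 -1.32 4.73 0 -9.5" --pt "0 -1.32 4.73 0 -9.5" --pt "0 -1.32 4.76 0 -9.6" --pt "0 0 0 -3 0" --pt "0 0 0 -4 0" --pt "0 0 0 -3 0"

```text
t: 4.6
eef_pos: [0.5343, 0.3972, 0.0193]
eef_rot: [-0.0, 0.759, 0.651, -0.0]
contact_force: [0.4, -0.0, -0.4]
width: 0.0319
grasp_force: 30.0
```

Request:
apply_moves --pt "0 0 0 -0.6 0" --pt "0 0 0 0 0" --pt "0.5 0 0 0 0" --pt "0.5 0 0 0 0" --pt "0.5 0 0 4 0" --pt "0.5 0 0 6 0"

```text
t: 5.35
eef_pos: [0.5342, 0.3965, 0.1148]
eef_rot: [0.0, 0.76, 0.65, -0.001]
contact_force: [0.1, 1.0, 0.7]
width: 0.044
grasp_force: 0.0
```

```bash
python3 - <<'E'
from h import *
f=snap('top','top1')
for k,r,a,b in(('wB',(350,140,395,195),.04,.06),('wC',(285,165,330,215),.026,.06),('oak',(338,180,380,228),.026,.06),('red',(280,222,360,252),.026,.05)):print(k,fit(f,r,a,b))
o=bot.observe();print(o['eef_pos'],o['eef_rot'],o['width'])
E
```

```text
wB ([627.7, -93.9], [102.5, 31.9], -12.3, 377, 48.4)
wC ([567.8, 46.9], [70.2, 31.9], 15.2, 372, 33.2)
oak ([568.2, -76.8], [98.8, 35.8], -14.5, 418, 33.5)
red ([456.4, -3.7], [99.1, 15.1], -80.9, 274, 35.3)
[0.53868739 0.3983051  0.12450901] [1.00436385e-04 7.59952856e-01 6.49960681e-01 4.77070892e-03] 0.044066608675113146
```

View pics/top1.png

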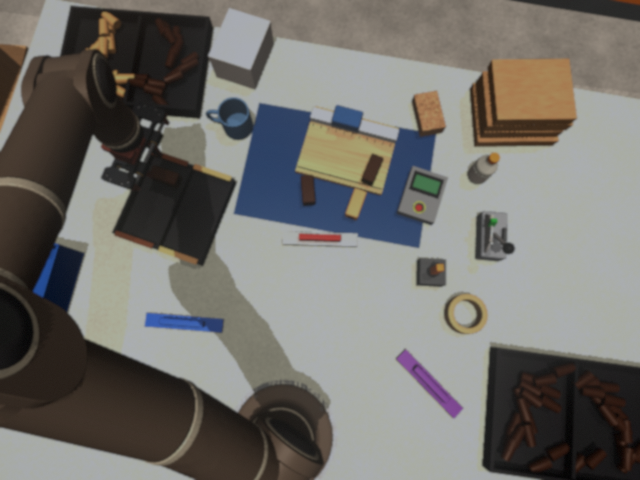

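Request:
apply_moves --pt "0.65 1.2 -5.49 0 9.55" --pt "0.65 1.2 -5.49 0 9.55" --pt "0.65 1.2 -5.49 0 9.55" --pt "0.65 1.2 -5.49 0 9.55" --pt "0.65 1.2 -5.49 0 9.55" --pt "0.65 1.2 -5.49 0 9.55" --pt "0.65 1.2 -5.49 0 9.55" --pt "0.65 1.2 -5.49 0 9.55" --pt "0.65 1.2 -5.48 0 9.6" --pt "0.65 0 0 -2 0" --pt "0.65 0 0 -4 0" --pt "0.65 0 0 -3.4 0"

```text
t: 6.9
eef_pos: [0.6431, -0.096, 0.0196]
eef_rot: [0.0, 0.112, 0.994, 0.0]
contact_force: [-0.1, 0.4, -0.1]
width: 0.0569
grasp_force: 0.0
```

Request:
apply_moves --pt "0.65 0 0 0 0" --pt "0 0 0 0 0" --pt "0 0 0 0 0" --pt "0 0 0 0 0" --pt "0 0 0 4 0" --pt "0 0 0 6 0"

```text
t: 7.65
eef_pos: [0.6418, -0.0968, 0.1204]
eef_rot: [-0.002, 0.112, 0.994, -0.0]
contact_force: [1.8, 0.0, -0.6]
width: 0.0319
grasp_force: 30.0
```

Request:
apply_moves --pt "0 -1.67 5.04 0 -8.6" --pt "0 -1.67 5.04 0 -8.6" --pt "0 -1.67 5.04 0 -8.6" --pt "0 -1.67 5.04 0 -8.6" --pt "0 -1.67 5.04 0 -8.6" --pt "0 -1.67 5.04 0 -8.6" --pt "0 -1.67 5.04 0 -8.6" --pt "0 -1.67 5.04 0 -8.6" --pt "0 -1.67 5.04 0 -8.6" --pt "0 -1.67 5.04 0 -8.6" --pt "0 0 0 -4 0" --pt "0 0 0 -4 0"

```text
t: 9.15
eef_pos: [0.4755, 0.4087, 0.0403]
eef_rot: [-0.0, 0.759, 0.651, 0.001]
contact_force: [0.1, 0.3, -1.3]
width: 0.0321
grasp_force: 30.0
```

Request:
apply_moves --pt "0 0 0 -2.6 0" --pt "0 0 0 0 0" --pt "0.5 0 0 0 0" --pt "0.5 0 0 0 0" --pt "0.5 0 0 4 0" --pt "0.5 0 0 6 0"

```text
t: 9.9
eef_pos: [0.4752, 0.4063, 0.115]
eef_rot: [0.0, 0.76, 0.65, -0.001]
contact_force: [0.6, 1.2, 0.8]
width: 0.0441
grasp_force: 0.0
```

```bash
python3 - <<'E'
from h import *
f=snap('top','top2')
for k,r,a,b in(('wC',(285,165,330,215),.026,.04),('oak',(338,190,380,228),.026,.04),('red',(280,222,360,252),.026,.05)):print(k,fit(f,r,a,b))
o=bot.observe();print(o['eef_pos'],o['eef_rot'],o['width'])
E
```

```text
wC ([567.5, 46.8], [69.8, 31.9], 15.2, 369, 33.0)
oak ([554.0, -72.9], [69.4, 31.9], -9.7, 368, 33.0)
red ([456.7, -3.7], [99.2, 14.7], -81.2, 275, 35.1)
[0.4794767  0.40849618 0.1240445 ] [-4.18528922e-04  7.60055629e-01  6.49842064e-01  4.53393661e-03] 0.04387880953324949
```

Request:
apply_moves --pt "0.65 1.14 -4.5 0 -8.2" --pt "0.65 1.14 -4.5 0 -8.2" --pt "0.65 1.14 -4.5 0 -8.2" --pt "0.65 1.14 -4.5 0 -8.2" --pt "0.65 1.14 -4.5 0 -8.2" --pt "0.65 1.14 -4.5 0 -8.2" --pt "0.65 1.14 -4.5 0 -8.2" --pt "0.65 1.14 -4.48 0 -8.3" --pt "0.65 0 0 0 0" --pt "0.65 0 0 -4 0" --pt "0.65 0 0 -4 0" --pt "0.65 0 0 -2.7 0"

```text
t: 11.45
eef_pos: [0.5667, 0.0489, 0.0063]
eef_rot: [-0.001, 0.991, 0.136, -0.0]
contact_force: [0.4, -0.1, 0.8]
width: 0.057
grasp_force: 0.0
```

Request:
apply_moves --pt "0.65 0 0 0 0" --pt "0 0 0 0 0" --pt "0 0 0 0 0" --pt "0 0 0 0 0" --pt "0 0 0 4 0" --pt "0 0 0 6 0"

```text
t: 12.2
eef_pos: [0.5663, 0.0472, 0.108]
eef_rot: [0.0, 0.991, 0.134, -0.001]
contact_force: [1.6, 1.0, -0.5]
width: 0.0318
grasp_force: 30.0
```

Request:
apply_moves --pt "0 -1.88 4.61 0 8.2" --pt "0 -1.88 4.61 0 8.2" --pt "0 -1.88 4.61 0 8.2" --pt "0 -1.88 4.61 0 8.2" --pt "0 -1.88 4.61 0 8.2" --pt "0 -1.88 4.61 0 8.2" --pt "0 -1.88 4.61 0 8.2" --pt "0 -1.88 4.62 0 8.3" --pt "0 0 0 0 0" --pt "0 0 0 -4 0" --pt "0 0 0 -3.3 0" --pt "0 0 0 -2 0"

```text
t: 13.7
eef_pos: [0.4171, 0.4146, 0.0136]
eef_rot: [0.0, 0.76, 0.65, -0.001]
contact_force: [-8.8, -4.4, 43.3]
width: 0.032
grasp_force: 30.0
```

Request:
apply_moves --pt "0 0 0 0 0" --pt "0.5 0 0 0 0" --pt "0.5 0 0 0 0" --pt "0.5 0 0 4 0" --pt "0.5 0 0 6 0"

```text
t: 14.32
eef_pos: [0.4162, 0.4153, 0.1149]
eef_rot: [0.0, 0.76, 0.65, -0.001]
contact_force: [1.1, 1.1, 0.2]
width: 0.044
grasp_force: 0.0
```

```bash
python3 - <<'E'
from h import *
f=snap('top','top3')
for k,r,a,b in(('oak',(338,190,380,228),.026,.04),('red',(280,222,360,252),.026,.05)):print(k,fit(f,r,a,b))
o=bot.observe();print(o['eef_pos'],o['eef_rot'],o['width'])
E
```

```text
oak ([554.5, -73.0], [68.9, 31.9], -9.7, 361, 33.3)
red ([456.6, -3.7], [99.2, 15.7], -81.8, 277, 35.1)
[0.42012232 0.41762184 0.12326293] [-7.04876197e-04  7.60190693e-01  6.49686895e-01  4.06842044e-03] 0.04409605533153147
```

Request:
apply_moves --pt "0.65 1.53 -5.43 0 9.9" --pt "0.65 1.53 -5.43 0 9.9" --pt "0.65 1.53 -5.43 0 9.9" --pt "0.65 1.53 -5.43 0 9.9" --pt "0.65 1.53 -5.43 0 9.9" --pt "0.65 1.53 -5.43 0 9.9" --pt "0.65 1.53 -5.43 0 9.9" --pt "0.65 1.53 -5.43 0 9.9" --pt "0.65 1.52 -5.43 0 10" --pt "0.65 0 0 -2.5 0" --pt "0.65 0 0 -4 0" --pt "0.65 0 0 -4 0"

```text
t: 15.88
eef_pos: [0.5552, -0.073, 0.0092]
eef_rot: [0.001, 0.085, 0.996, 0.0]
contact_force: [-0.4, 0.5, 0.2]
width: 0.0567
grasp_force: 0.0
```

Request:
apply_moves --pt "0.65 0 0 0 0" --pt "0 0 0 0 0" --pt "0 0 0 0 0" --pt "0 0 0 0 0" --pt "0 0 0 4 0" --pt "0 0 0 6 0"

```text
t: 16.62
eef_pos: [0.5533, -0.0724, 0.11]
eef_rot: [-0.002, 0.084, 0.996, -0.0]
contact_force: [1.7, 0.4, -0.9]
width: 0.0318
grasp_force: 30.0
```

Request:
apply_moves --pt "0 -1.06 4.13 0 -9.9" --pt "0 -1.06 4.13 0 -9.9" --pt "0 -1.06 4.13 0 -9.9" --pt "0 -1.06 4.13 0 -9.9" --pt "0 -1.06 4.13 0 -9.9" --pt "0 -1.06 4.13 0 -9.9" --pt "0 -1.06 4.13 0 -9.9" --pt "0 -1.06 4.13 0 -9.9" --pt "0 -1.06 4.14 0 -9.9" --pt "0 0 0 -2 0" --pt "0 0 0 -4 0" --pt "0 0 0 -3 0"

```text
t: 18.12
eef_pos: [0.4587, 0.2998, 0.019]
eef_rot: [-0.0, 0.759, 0.651, 0.0]
contact_force: [0.8, -0.2, 0.3]
width: 0.0316
grasp_force: 30.0
```

Request:
apply_moves --pt "0 0 0 0 0" --pt "0.6 0 0 0 0" --pt "0.6 0 0 0 0" --pt "0.6 0 0 4 0" --pt "0.6 0 0 6 0"

```text
t: 18.75
eef_pos: [0.4583, 0.2987, 0.1205]
eef_rot: [0.0, 0.759, 0.651, -0.001]
contact_force: [0.1, 0.5, -0.4]
width: 0.053
grasp_force: 0.0
```

```bash
python3 - <<'E'
from h import *
f=snap('top','top4')
for k,r,a,b in(('red',(280,222,360,252),.026,.05),):print(k,fit(f,r,a,b))
W=world(f)*1000
# board top rectangle front edge: subpixel via per-column board colour boundary
C=f['frame'].astype(float); P=[]
K=np.array(f['pose']);
for u in range(300,390,2):
    # board front face bottom meets blue mat: find transition by R-B sign
    s=[v for v in range(150,205) if C[v,u,0]>C[v,u,2] and C[v,u,0]>90]
    if s: P.append((u,max(s)+0.5))
P=np.array(P); k=np.polyfit(P[:,0],P[:,1],1)
for _ in range(5):
    r=P[:,1]-np.polyval(k,P[:,0]); m=abs(r)<1; k=np.polyfit(P[m,0],P[m,1],1)
print(m.sum(),len(P),k)
def ray(u,v,z):
    d=K[:3,:3]@[(u-f['cx'])/f['fx'],(v-f['cy'])/f['fy'],1]; o=K[:3,3]; t=(z-o[2])/d[2]; return ((o+t*d)[:2]*1000)
for z in(0,.001):
    a,b=[ray(u,np.polyval(k,u),z) for u in(305,380)]; print(z,a,b,'ang',np.degrees(np.arctan2(*(a-b))))
m=(W[...,2]>11)&(W[...,2]<19); m[:112]=0;m[200:]=0;m[:,:290]=0;m[:,400:]=0
n,l,st,_=cv2.connectedComponentsWithStats(m.astype(np.uint8)); i=1+st[1:,4].argmax()
p=W[l==i][:,:2]; r=cv2.minAreaRect(p.astype(np.float32)); print(r,len(p)); print(np.round(cv2.boxPoints(r),1).tolist())
cv2.imwrite('pics/c4.png',np.hstack([cv2.resize(f['frame'][100:255,270:440,::-1],None,fx=2.4,fy=2.4,interpolation=cv2.INTER_CUBIC)[:372],cv2.resize(f['frame'][130:285,95:245,::-1],None,fx=2.4,fy=2.4,interpolation=cv2.INTER_CUBIC)[:372]]))
E
```

```text
red ([456.6, -3.6], [99.1, 15.1], -80.9, 275, 34.8)
41 45 [ 0.26750871 92.4738676 ]
0 [612.01507815  63.13029759] [ 595.18745567 -128.87868258] ang 5.008591772687075
0.001 [611.69161292  63.04145782] [ 594.87845821 -128.80244004] ang 5.008591772687111
((670.8364868164062, -27.730148315429688), (220.0131378173828, 139.0474090576172), 84.96292877197266) 4238
[[591.9000244140625, -131.1999969482422], [730.4000244140625, -143.39999389648438], [749.7999877929688, 75.69999694824219], [611.2000122070312, 88.0]]
```

View pics/c4.png

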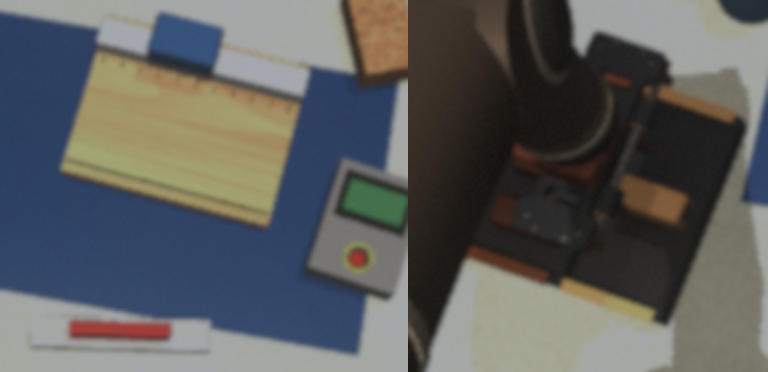

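Request:
apply_moves --pt "0.5 -0.04 -5.04 0 2.9" --pt "0.5 -0.04 -5.04 0 2.9" --pt "0.5 -0.04 -5.04 0 2.9" --pt "0.5 -0.04 -5.04 0 2.9" --pt "0.5 -0.04 -5.04 0 3" --pt "0.5 -0.05 -5.04 0 3" --pt "0.5 0 0 -3 0" --pt "0.5 0 0 -4 0" --pt "0.5 0 0 -3.2 0" --pt "0.5 0 0 0 0" --pt "0 0 0 0 0" --pt "0 0 0 0 0" --grip_force 40

```text
t: 20.3
eef_pos: [0.4577, -0.003, 0.019]
eef_rot: [0.001, 0.65, 0.76, 0.001]
contact_force: [-1.0, 0.0, -0.2]
width: 0.027
grasp_force: 0.0
```

Request:
apply_moves --pt "0 0 0 0 0" --pt "0 0 0 0 0"

```text
t: 20.55
eef_pos: [0.4571, -0.0029, 0.0184]
eef_rot: [0.0, 0.65, 0.76, 0.001]
contact_force: [-2.3, 0.9, 7.9]
width: 0.0137
grasp_force: 40.0
```

Request:
apply_moves --pt "0 0 0 1.5 0" --pt "0 0 0 1.5 0" --pt "0 2.4 -0.32 0 -2.7" --pt "0 2.4 -0.32 0 -2.7" --pt "0 2.4 -0.32 0 -2.8" --pt "0 2.4 -0.32 0 -2.8" --pt "0 2.3 -0.32 0 -2.8" --pt "0 0 0 0 0" --pt "0 0 0 -1.5 0" --pt "0 0 0 -1 0" --pt "0 0 0 -0.3 0" --pt "0 0 0 0 0"

```text
t: 22.05
eef_pos: [0.5753, -0.0194, 0.0194]
eef_rot: [-0.0, 0.737, 0.676, -0.0]
contact_force: [-0.4, -0.6, -4.4]
width: 0.0141
grasp_force: 40.0
```

```bash
python3 - <<'E'
from h import *
o=bot.observe();print(o['eef_pos'],o['eef_rot'],o['width'],o['contact_force'],o['ft_torque'])
f=snap('side','side5'); crop(f,260,190,470,330,3.6,'c5')
E
```

```text
[ 0.57527355 -0.01935778  0.01941706] [-1.97286123e-04  7.37154584e-01  6.75724074e-01 -2.38335112e-04] 0.014127661309535428 [-0.38597745 -0.60440959 -4.38237253] [-0.06224845  0.02677826  0.02288447]
```

View pics/c5.png

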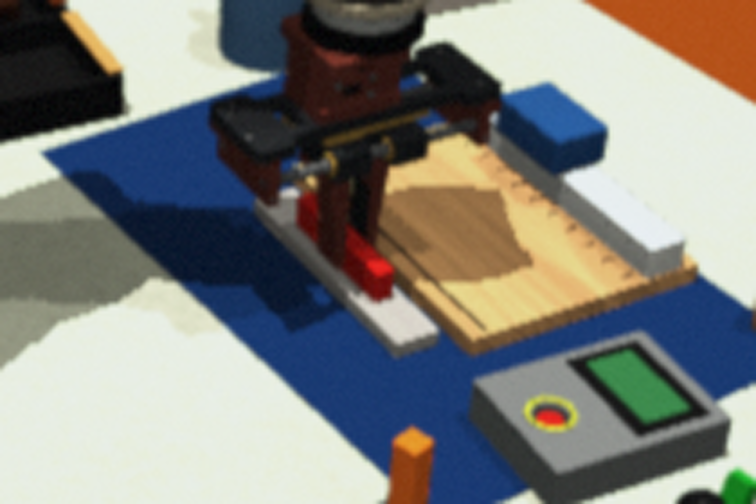

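Request:
apply_moves --pt "0 0 0 -0.15 0" --pt "0 0.3 -0.03 0 0" --pt "0 0.3 -0.03 0 0" --pt "0 0.1 -0.01 0 0" --pt "0 0 0 0 0"

```text
t: 22.72
eef_pos: [0.5821, -0.0199, 0.0185]
eef_rot: [-0.001, 0.737, 0.676, -0.0]
contact_force: [-5.6, -0.1, 7.3]
width: 0.0139
grasp_force: 40.0
```

Request:
apply_moves --pt "0 0.1 -0.01 0 0" --pt "0 0.1 -0.01 0 0" --pt "0 0 0 0 0"

```text
t: 23.1
eef_pos: [0.5821, -0.0199, 0.0185]
eef_rot: [-0.002, 0.737, 0.676, -0.001]
contact_force: [-12.6, 2.1, 13.6]
width: 0.0139
grasp_force: 40.0
```

Request:
apply_moves --pt "0 0.1 -0.01 0 0" --pt "0 0.1 -0.01 0 0" --pt "0 0 0 0 0"

```text
t: 23.48
eef_pos: [0.586, -0.0203, 0.0185]
eef_rot: [-0.001, 0.737, 0.676, -0.0]
contact_force: [-6.7, 0.1, 5.4]
width: 0.0138
grasp_force: 40.0
```

Request:
apply_moves --pt "0 0.1 -0.01 0.05 0" --pt "0 0.1 -0.01 0 0" --pt "0 0 0 0 0"

```text
t: 23.85
eef_pos: [0.5866, -0.0203, 0.0185]
eef_rot: [-0.002, 0.737, 0.676, -0.001]
contact_force: [-10.6, 1.4, 7.1]
width: 0.0131
grasp_force: 40.0
```

Request:
apply_moves --pt "0 0.1 -0.01 0 0" --pt "0 0.1 -0.01 0 0" --pt "0 0 0 0 0"

```text
t: 24.22
eef_pos: [0.5866, -0.0203, 0.0186]
eef_rot: [-0.003, 0.737, 0.676, -0.002]
contact_force: [-16.1, 1.4, 15.4]
width: 0.0134
grasp_force: 40.0
```

Request:
apply_moves --pt "0 0.1 -0.01 0 0" --pt "0 0.1 -0.01 0 0" --pt "0 0 0 0 0"

```text
t: 24.6
eef_pos: [0.5867, -0.0203, 0.0186]
eef_rot: [-0.005, 0.737, 0.676, -0.003]
contact_force: [-23.6, 2.9, 22.0]
width: 0.0139
grasp_force: 40.0
```

Request:
apply_moves --pt "0 0.1 -0.01 0 0" --pt "0 0.1 -0.01 0 0" --pt "0 0 0 0 0"

```text
t: 24.98
eef_pos: [0.5867, -0.0203, 0.0186]
eef_rot: [-0.007, 0.737, 0.676, -0.004]
contact_force: [-30.4, 3.8, 29.5]
width: 0.0142
grasp_force: 40.0
```

Request:
apply_moves --pt "0 -0.25 0.03 0 0" --pt "0 -0.25 0.03 0 0" --pt "0 0 0 0 0" --pt "0.15 0 0 0 0" --pt "0.3 0 0 0 0" --pt "0.4 0 0 0 0" --pt "0.4 0 0 2 0" --pt "0.4 0 0 5 0" --pt "0.4 0 0 6 0" --pt "0.4 0 0 6 0"

```text
t: 26.22
eef_pos: [0.5899, -0.021, 0.212]
eef_rot: [0.001, 0.737, 0.676, 0.001]
contact_force: [1.6, 1.1, -0.9]
width: 0.035
grasp_force: 0.0
```

Request:
apply_moves --pt "0.5 -4 -4 0 5" --pt "0.5 -4 -4 0 5"

```text
t: 26.48
eef_pos: [0.5097, -0.1019, 0.2107]
eef_rot: [0.001, 0.674, 0.739, 0.001]
contact_force: [-0.2, -1.9, -0.8]
width: 0.0438
grasp_force: 0.0
```

```bash
python3 - <<'E'
from h import *
f=snap('top','top6'); g=snap('side','side6')
print(fit(f,(290,150,400,225),.026,.05,red))
o=bot.observe();print(o['eef_pos'],o['eef_rot'],o['width'],o['contact_force'])
W=world(g)*1000
a=cv2.resize(f['frame'][100:260,270:440,::-1],None,fx=2.3,fy=2.3,interpolation=cv2.INTER_CUBIC); b=cv2.resize(g['frame'][190:350,280:450,::-1],None,fx=2.3,fy=2.3,interpolation=cv2.INTER_CUBIC); cv2.imwrite('pics/c6.png',np.hstack([a,b]))
E
```

```text
None
[ 0.50618343 -0.10586202  0.21069423] [3.94161259e-04 6.77604213e-01 7.35426141e-01 8.76008320e-04] 0.04386667491167548 [ 0.55727085 -0.01848983  0.45375439]
```

View pics/c6.png

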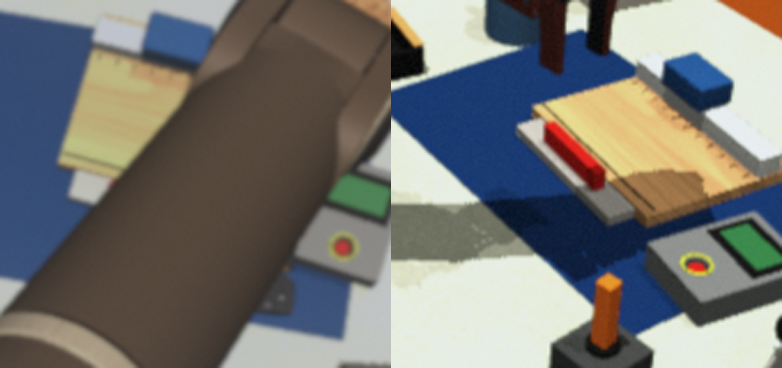

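```bash
python3 - <<'E'
from h import *
from scipy.optimize import least_squares
f=load('top0');g=load('side6')
for n,h in(('top',f),('side',g)):
    W=world(h)*1000; C=h['frame'].astype(int)
    m=(C.max(-1)<75)&(W[...,2]>115)&(W[...,2]<160)&(np.hypot(W[...,0]-482,W[...,1]+403)<35)
    p=W[m]; r=least_squares(lambda c:np.linalg.norm(p-c,axis=1)-13,[480,-403,132],loss='soft_l1'); print(n,'knob',len(p),r.x.round(1),p.mean(0).round(1))
    m=(C[...,1]>C[...,0]*1.5)&(C[...,1]>C[...,2]*1.5)&(W[...,2]>60)&(W[...,2]<140)&(np.hypot(W[...,0]-540,W[...,1]+390)<70)
    print('green',m.sum(),W[m].mean(0).round(1),W[m].min(0).round(1),W[m].max(0).round(1))
    m=(C[...,0]>150)&(C[...,1]<C[...,0]*.8)&(C[...,2]<90)&(W[...,2]>108)&(W[...,2]<122)&(np.hypot(W[...,0]-422,W[...,1]+273)<35)
    print('handle top',m.sum(),W[m].mean(0).round(1),cv2.minAreaRect(W[m][:,:2].astype(np.float32)))
    m=red(C)&(C[...,1]<90)&(np.hypot(W[...,0]-572,W[...,1]+226)<20)&(W[...,2]<35)
    print('button',m.sum(),W[m].mean(0).round(1))
    m=(C[...,0]>130)&(C[...,1]>130)&(C[...,2]<110)&(np.hypot(W[...,0]-572,W[...,1]+226)<22)&(W[...,2]>24)&(W[...,2]<35)
    print('ring',m.sum(),cv2.minEnclosingCircle(W[m][:,:2].astype(np.float32)))
W=world(g)*1000
m=(W[...,2]>46)&(W[...,2]<54)&(np.hypot(W[...,0]-534,W[...,1]+402)<75);r=cv2.minAreaRect(W[m][:,:2].astype(np.float32));print('lever box side',r)
E
```

```text
top knob 101 [ 486.1 -406.3  137.4] [ 484.9 -401.8  144.1]
green 41 [ 546.  -376.9  105.9] [ 539.6 -384.    95.4] [ 551.9 -371.3  114.1]
handle top 14 [ 421.1 -272.3  115.9] ((420.69085693359375, -272.4350891113281), (6.941205024719238, 6.356668472290039), 8.158814430236816)
button 28 [ 571.8 -223.3   25.9]
ring 0 ((0.0, 0.0), 0.0)
side knob 178 [ 485.1 -402.4  137.4] [ 480.3 -407.1  143. ]
green 102 [ 543.6 -377.3  103.7] [ 495.7 -409.4   89.9] [ 553.1 -367.7  138.9]
handle top 53 [ 420.4 -270.7  115.7] ((421.1047668457031, -270.4052734375), (17.838207244873047, 15.462345123291016), 20.468271255493164)
button 27 [ 575.3 -215.7   25.1]
ring 57 ((572.9803466796875, -219.6577911376953), 17.18717384338379)
lever box side ((532.3189086914062, -399.7746276855469), (112.01014709472656, 60.107154846191406), 3.643130302429199)
```

Request:
apply_moves --pt "0.5 -0.27 -3.38 0 -10" --pt "0.5 -0.27 -3.38 0 -10" --pt "0.5 -0.27 -3.38 0 -10" --pt "0.5 -0.27 -3.38 0 -10" --pt "0.5 -0.27 -3.38 0 -10" --pt "0.5 -0.27 -3.38 0 -10" --pt "0.5 -0.27 -3.38 0 -10" --pt "0.5 -0.27 -3.38 0 -10" --pt "0.5 -0.25 -3.32 0 -10.5" --pt "0.5 0 0 -4 0" --pt "0.5 0 0 -3 0" --pt "0.5 0 0 -1.9 0" --grip_force 15

```text
t: 28.08
eef_pos: [0.486, -0.404, 0.1192]
eef_rot: [-0.0, 0.999, 0.04, 0.0]
contact_force: [-0.5, 0.5, -0.2]
width: 0.0442
grasp_force: 0.0
```

Request:
apply_moves --pt "0 0 0 0 0" --pt "0 0 0 0 0" --pt "0 0 0 0 0" --pt "0 0 0 0 0"

```text
t: 28.58
eef_pos: [0.4858, -0.4036, 0.1207]
eef_rot: [-0.0, 0.999, 0.04, 0.0]
contact_force: [-1.9, 4.7, 5.7]
width: 0.0254
grasp_force: 15.0
```

Request:
apply_moves --pt "0 0.73 0.06 0.36 0" --pt "0 0.73 0.06 0.29 0" --pt "0 0.77 0.06 0.23 0" --pt "0 0.77 0.06 0.18 0" --pt "0 0.8 0.06 0.11 0" --pt "0 0.8 0.06 0.05 0" --pt "0 0.8 0.06 -0.02 0" --pt "0 0.8 0.06 -0.08 0" --pt "0 0.78 0.06 -0.14 0" --pt "0 0.77 0.06 -0.21 0" --pt "0 0 0 0 0" --pt "0 0 0 0 0"

```text
t: 30.08
eef_pos: [0.5648, -0.3965, 0.1281]
eef_rot: [-0.001, 0.999, 0.041, 0.001]
contact_force: [1.3, 7.0, 2.7]
width: 0.0249
grasp_force: 15.0
```

```bash
python3 - <<'E'
from h import *
f=snap('top','top7'); g=snap('side','side7')
a=cv2.resize(f['frame'][195:275,460:540,::-1],None,fx=4.5,fy=4.5,interpolation=cv2.INTER_CUBIC); b=cv2.resize(g['frame'][300:400,420:520,::-1],None,fx=3.6,fy=3.6,interpolation=cv2.INTER_CUBIC); cv2.imwrite('pics/c7.png',np.hstack([a,b]))
for T in('top0','top7'): print(fit(load(T),(274,140,410,225),.026,.05,red),fit(load(T),ROI['lever'],.042,.056))
E
```

```text
None ([534.3, -401.8], [111.2, 61.6], 5.1, 751, 49.6)
None ([533.2, -401.3], [109.1, 60.3], 5.0, 679, 49.8)
```

View pics/c7.png

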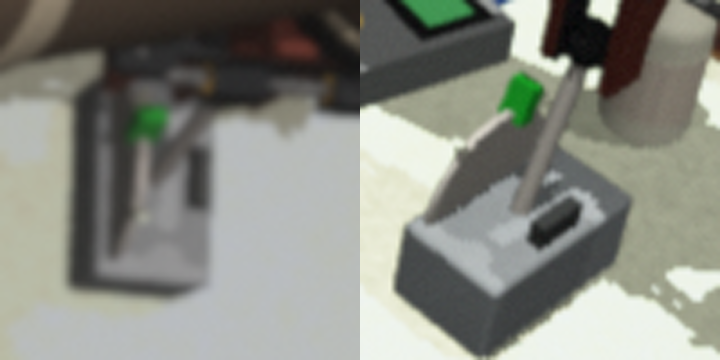

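Request:
apply_moves --pt "0.5 0 0 0 0" --pt "0.5 0 0 0 0" --pt "0.5 0 0 3 0" --pt "0.5 0 0 5 0" --pt "0.5 -4 3 0 0" --pt "0.5 -5 3 0 0" --pt "0.5 -5 3 0 0" --pt "0.5 0 3 0 0" --pt "0.5 0 0 0 0"

```text
t: 31.3
eef_pos: [0.4234, -0.2764, 0.2074]
eef_rot: [-0.001, 0.999, 0.041, 0.001]
contact_force: [0.3, -0.5, 0.2]
width: 0.0439
grasp_force: 0.0
```

```bash
python3 - <<'E'
from h import *
from scipy.optimize import least_squares
f=snap('top','top8'); g=snap('side','side8')
for n,h in(('top',f),('side',g)):
    W=world(h)*1000; C=h['frame'].astype(int)
    m=(C.max(-1)<75)&(W[...,2]>130)&(W[...,2]<170)&(np.hypot(W[...,0]-562,W[...,1]+399)<30)
    p=W[m]
    if len(p)>5:
        r=least_squares(lambda c:np.linalg.norm(p-c,axis=1)-13,[562,-399,145],loss='soft_l1'); print(n,'knob',len(p),r.x.round(1))
    m=(C[...,1]>C[...,0]*1.5)&(C[...,1]>C[...,2]*1.5)&(W[...,2]>80)&(W[...,2]<120)&(np.hypot(W[...,0]-545,W[...,1]+377)<25)
    print('green',m.sum(),W[m].mean(0).round(1),W[m].min(0).round(1),W[m].max(0).round(1))
a=cv2.resize(f['frame'][195:275,460:540,::-1],None,fx=4.5,fy=4.5,interpolation=cv2.INTER_CUBIC); b=cv2.resize(g['frame'][310:410,425:525,::-1],None,fx=3.6,fy=3.6,interpolation=cv2.INTER_CUBIC); cv2.imwrite('pics/c8.png',np.hstack([a,b]))
print(fit(f,(274,140,410,225),.026,.05,red)); print('oh',bot.observe()['eef_pos'])
E
```

```text
<stdin>:11: RuntimeWarning: Mean of empty slice.
  ret = um.true_divide(
Traceback (most recent call last):
ValueError: zero-size array to reduction operation minimum which has no identity
```

```bash
python3 - <<'E'
from h import *
from scipy.optimize import least_squares
g=load('side8');W=world(g)*1000; C=g['frame'].astype(int)
m=(C.max(-1)<75)&(W[...,2]>130)&(W[...,2]<170)&(np.hypot(W[...,0]-562,W[...,1]+399)<35); p=W[m]
r=least_squares(lambda c:np.linalg.norm(p-c,axis=1)-13,[562,-399,145],loss='soft_l1'); print('knob',len(p),r.x.round(1))
for G in('side6','side8'):
    g=load(G);W=world(g)*1000; m=(W[...,2]>46)&(W[...,2]<54)&(np.hypot(W[...,0]-534,W[...,1]+402)<75);print('box',cv2.minAreaRect(W[m][:,:2].astype(np.float32)))
    m=(abs(W[...,2]-47)<4)&(np.hypot(W[...,0]-422,W[...,1]+272)<45);print('stand',cv2.minAreaRect(W[m][:,:2].astype(np.float32)))
g=load('side8');crop(g,420,300,520,400,5,'c8')
o=bot.observe();print(o['eef_pos'])
E
```

```text
knob 158 [ 559.2 -395.1  146.6]
box ((532.3189086914062, -399.7746276855469), (112.01014709472656, 60.107154846191406), 3.643130302429199)
stand ((420.9818420410156, -270.90594482421875), (62.81557083129883, 62.99492645263672), 8.699816703796387)
box ((531.8943481445312, -399.3565979003906), (112.1022720336914, 61.03102111816406), 4.294652462005615)
stand ((421.2677307128906, -270.7757263183594), (62.91213607788086, 63.5716552734375), 7.308880805969238)
[ 0.4236173  -0.27866687  0.20780313]
```

View pics/c8.png

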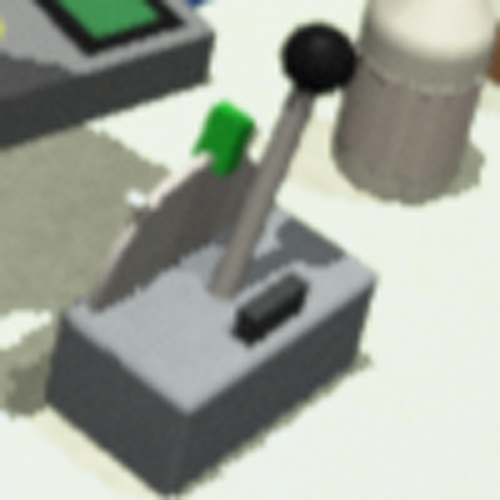

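Request:
apply_moves --pt "0.5 0 5.5 0 0" --pt "0.5 0 5.5 0 0" --pt "0.5 0 5.5 0 0" --pt "0.5 0 5.5 0 0" --pt "0.5 0 5.5 0 0" --pt "0.5 0 5.5 0 0" --pt "0.5 0 5.5 0 0" --pt "0.5 0 5.5 0 0" --pt "0.5 0 0 0 0"

```text
t: 32.52
eef_pos: [0.4242, 0.1648, 0.2075]
eef_rot: [0.001, 0.999, 0.042, 0.001]
contact_force: [-0.3, -1.9, 0.6]
width: 0.044
grasp_force: 0.0
```

```bash
python3 - <<'E'
from h import *
from scipy.optimize import least_squares
f=snap('top','top9'); f0=load('top0')
for n,h,g0 in(('start',f0,[486,-404,137]),('now',f,[562,-398,146])):
    W=world(h)*1000; C=h['frame'].astype(int)
    m=(C.max(-1)<75)&(W[...,2]>g0[2]-10)&(W[...,2]<170)&(np.hypot(W[...,0]-g0[0],W[...,1]-g0[1])<30); p=W[m]
    r=least_squares(lambda c:np.linalg.norm(p-c,axis=1)-13,g0,loss='soft_l1'); print(n,'knob',len(p),r.x.round(1))
    m=(C[...,1]>C[...,0]*1.5)&(C[...,1]>C[...,2]*1.5)&(W[...,2]>85)&(W[...,2]<120)&(np.hypot(W[...,0]-545,W[...,1]+377)<25)
    print('green',m.sum(),W[m].mean(0).round(1)); print('box',fit(h,(470,200,520,268),.042,.056),'stand',fit(h,ROI['stand'],.04,.05),'readout',fit(h,ROI['readout'],.024,.04))
    m=red(C)&(C[...,1]<110)&(np.hypot(W[...,0]-572,W[...,1]+224)<14)&(W[...,2]<35); print('btn',W[m].mean(0).round(1),m.sum())
W=world(f)*1000;C=f['frame'].astype(int)
m=red(C)&(W[...,2]>26)&(W[...,2]<45); m[:140]=0;m[230:]=0;m[:,:280]=0;m[:,395:]=0;r=cv2.minAreaRect(W[m][:,:2].astype(np.float32));print('rib',r)
m=(W[...,2]>8)&(W[...,2]<20); m[:112]=0;m[230:]=0;m[:,:290]=0;m[:,395:]=0
n,l,st,_=cv2.connectedComponentsWithStats(m.astype(np.uint8)); i=1+st[1:,4].argmax(); p=W[l==i][:,:2]; q=cv2.minAreaRect(p.astype(np.float32)); print('board+se',q)
a=cv2.resize(f['frame'][100:260,270:440,::-1],None,fx=2.2,fy=2.2,interpolation=cv2.INTER_CUBIC); b=cv2.resize(f['frame'][195:275,455:540,::-1],None,fx=4.4,fy=4.4,interpolation=cv2.INTER_CUBIC); cv2.imwrite('pics/c9.png',np.hstack([a,b]))
E
```

```text
start knob 94 [ 485.7 -406.6  137.7]
green 41 [ 546.  -376.9  105.9]
box ([534.3, -401.8], [111.2, 61.6], 5.1, 751, 49.6) stand ([423.0, -274.5], [60.8, 60.4], -82.6, 524, 44.8) readout ([606.9, -229.0], [122.3, 90.7], -8.5, 1790, 30.3)
btn [ 571.8 -223.3   25.9] 28
now knob 86 [ 560.6 -400.2  146.7]
green 44 [ 546.2 -377.1  106. ]
box ([533.4, -400.9], [110.6, 60.0], 5.9, 744, 49.6) stand ([422.8, -274.1], [61.1, 60.4], -82.7, 529, 44.8) readout ([607.1, -229.0], [122.3, 90.6], -8.5, 1780, 30.3)
btn [ 572.1 -223.4   25.3] 29
rib ((585.3347778320312, -20.092090606689453), (93.33055114746094, 12.85377311706543), 85.88209533691406)
board+se ((654.7705688476562, -26.257293701171875), (220.3828125, 171.5010223388672), 84.44208526611328)
```

View pics/c9.png

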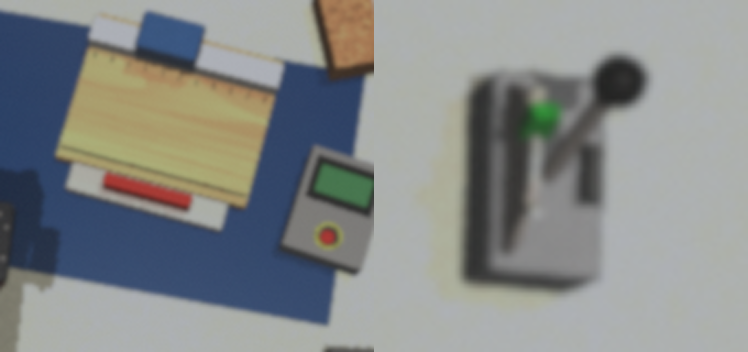

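Request:
apply_moves --pt "0.5 0 -5.43 0 1.9" --pt "0.5 0 -5.43 0 1.9" --pt "0.5 0 -5.43 0 1.9" --pt "0.5 0 -5.43 0 1.9" --pt "0.5 0 -5.43 0 1.9" --pt "0.5 0 -5.43 0 1.9" --pt "0.5 -0.1 -5.43 0 1.9" --pt "0.5 0 -5.44 0 1.9" --pt "0.5 0 0 0 0" --pt "0.5 0 0 -2 0" --pt "0.5 0 0 0 0" --grip_force 30

```text
t: 33.95
eef_pos: [0.4207, -0.2729, 0.1867]
eef_rot: [-0.0, 0.985, 0.17, -0.001]
contact_force: [-0.3, 0.2, 0.7]
width: 0.044
grasp_force: 0.0
```

```bash
python3 - <<'E'
from h import *
o=bot.observe();print(o['eef_pos'],o['eef_rot'])
E
```

```text
[ 0.42066097 -0.27286201  0.18670748] [-3.99829577e-04  9.85386782e-01  1.70328757e-01 -9.19151998e-04]
```

Request:
apply_moves --pt "0.5 0.15 0 -5 0" --pt "0.5 0 0 -4 0" --pt "0.5 0 0 -3 0" --pt "0.5 0 0 0 0" --pt "0 0 0 0 0" --pt "0 0 0 0 0" --pt "0 0 0 0 0" --pt "0 0 0 0 0" --pt "0 0 0 0 0"

```text
t: 35.08
eef_pos: [0.4241, -0.2727, 0.0681]
eef_rot: [-0.0, 0.985, 0.171, 0.001]
contact_force: [-0.6, 1.5, 8.4]
width: 0.016
grasp_force: 30.0
```

Request:
apply_moves --pt "0 0 0 1.5 0" --pt "0 0 0 2 0" --pt "0 0 0 3 0" --pt "0 0 0 2 0" --pt "0 4.5 1.5 0 0" --pt "0 4.5 1.5 0 0" --pt "0 3.9 1.3 0 0" --pt "0 2 0.7 0 0" --pt "0 0 0 0 0" --pt "0 0 0 0 0"

```text
t: 36.33
eef_pos: [0.5713, -0.2235, 0.1528]
eef_rot: [0.0, 0.985, 0.171, -0.0]
contact_force: [-0.6, -0.6, -0.1]
width: 0.0158
grasp_force: 30.0
```

```bash
python3 - <<'E'
from h import *
o=bot.observe();print(o['eef_pos'],o['eef_rot'],o['contact_force'])
g=snap('side','side10');crop(g,330,220,470,340,4,'c10')
W=world(g)*1000;C=g['frame'].astype(int)
# stylus steel tip lowest points
m=(np.hypot(W[...,0]-573,W[...,1]+221)<14)&(W[...,2]>60)&(W[...,2]<160); p=W[m]; print(len(p),p.min(0),p.max(0)); q=p[p[:,2]<p[:,2].min()+30]; print('tip',q.mean(0))
E
```

```text
[ 0.57129295 -0.22348507  0.15277729] [ 2.01833154e-04  9.85327145e-01  1.70675976e-01 -2.98147970e-04] [-0.62038998 -0.56974742 -0.07987669]
141 [ 559.08984772 -234.78273796   96.23243687] [ 580.16990241 -209.65960051  159.61338103]
tip [ 566.69507055 -224.55697911  108.99065784]
```

View pics/c10.png

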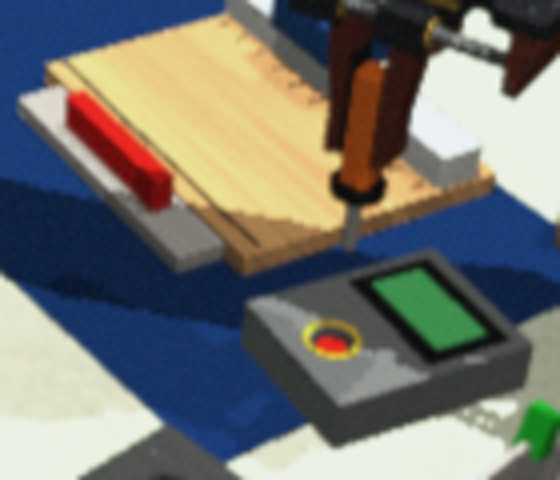

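Request:
apply_moves --pt "0 0.25 0.1 -3 0" --pt "0 0 0 -2.5 0" --pt "0 0 0 -0.7 0" --pt "0 0 0 -0.3 0" --pt "0 0 0 0 0"

```text
t: 37.0
eef_pos: [0.5752, -0.2221, 0.0882]
eef_rot: [0.0, 0.985, 0.171, 0.0]
contact_force: [-1.0, -0.8, -0.3]
width: 0.016
grasp_force: 30.0
```

Request:
apply_moves --pt "0 0 0 -0.2 0" --pt "0 0 0 -0.2 0" --pt "0 0 0 0 0"

```text
t: 37.38
eef_pos: [0.5753, -0.2216, 0.0835]
eef_rot: [0.0, 0.985, 0.171, 0.0]
contact_force: [0.3, 0.4, -0.1]
width: 0.0161
grasp_force: 30.0
```

Request:
apply_moves --pt "0 0 0 -0.2 0" --pt "0 0 0 -0.2 0" --pt "0 0 0 0 0"

```text
t: 37.75
eef_pos: [0.5753, -0.2217, 0.0794]
eef_rot: [0.0, 0.985, 0.171, 0.0]
contact_force: [0.2, 0.5, 2.2]
width: 0.0159
grasp_force: 30.0
```

Button contact is beginning; I'll press on in small steps.

Request:
apply_moves --pt "0 0 0 -0.2 0" --pt "0 0 0 -0.1 0" --pt "0 0 0 0 0"

```text
t: 38.12
eef_pos: [0.5754, -0.2218, 0.0781]
eef_rot: [-0.0, 0.985, 0.171, 0.001]
contact_force: [-4.2, 2.5, 19.2]
width: 0.016
grasp_force: 30.0
```

Request:
apply_moves --pt "0 0 0 -0.1 0" --pt "0 0 0 -0.1 0" --pt "0 0 0 0 0"

```text
t: 38.5
eef_pos: [0.5757, -0.2219, 0.0777]
eef_rot: [-0.001, 0.985, 0.171, 0.001]
contact_force: [-7.6, 5.6, 33.0]
width: 0.0159
grasp_force: 30.0
```

Request:
apply_moves --pt "0 0 0 -0.1 0" --pt "0 0 0 -0.1 0" --pt "0 0 0 0 0"

```text
t: 38.88
eef_pos: [0.5772, -0.2215, 0.0767]
eef_rot: [-0.001, 0.985, 0.172, 0.003]
contact_force: [-5.3, 7.6, 37.7]
width: 0.0161
grasp_force: 30.0
```

Request:
apply_moves --pt "0 0 0 1 0" --pt "0 0 0 2 0" --pt "0 0 0 3 0" --pt "0 0 0 2 0" --pt "0 -2 -0.7 0 0" --pt "0 -4.5 -1.5 0 0" --pt "0 -4.5 -1.5 0 0" --pt "0 -4.15 -1.4 0 0" --pt "0 0 0 0 0" --pt "0 0 0 0 0" --pt "0 0 0 0 0"

```text
t: 40.25
eef_pos: [0.4247, -0.2722, 0.1523]
eef_rot: [0.0, 0.985, 0.172, -0.0]
contact_force: [-0.4, 0.2, -0.3]
width: 0.0158
grasp_force: 30.0
```

```bash
python3 - <<'E'
from h import *
o=bot.observe();print(o['eef_pos'],o['eef_rot'],o['contact_force'],o['width'])
g=snap('side','side11');crop(g,320,260,460,380,4,'c11')
W=world(g)*1000; p=W[(np.hypot(W[...,0]-422,W[...,1]+272)<18)&(W[...,2]>60)&(W[...,2]<135)]
for a in range(75,135,10):
    q=p[(p[:,2]>=a)&(p[:,2]<a+10)]; print(a,len(q),q.mean(0).round(1) if len(q) else '')
E
```

```text
[ 0.42466847 -0.27222407  0.1523465 ] [ 1.92893638e-04  9.85069989e-01  1.72154228e-01 -3.70465896e-05] [-0.42968657  0.17448952 -0.34393835] 0.01576402825498304
75 0 
85 0 
95 17 [ 418.7 -273.7  100.3]
105 20 [ 419.  -273.8  109.6]
115 12 [ 419.5 -273.9  118.4]
125 36 [ 415.2 -278.9  133. ]
```

View pics/c11.png

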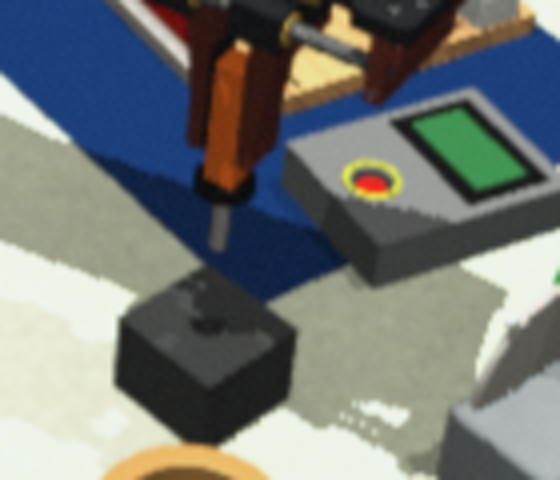

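Request:
apply_moves --pt "0 -0.05 -0.05 -3 0" --pt "0 0 0 -1.2 0" --pt "0 0 0 -0.5 0" --pt "0 0 0 -0.5 0" --pt "0 0 0 -0.5 0" --pt "0 0 0 0 0"

```text
t: 41.05
eef_pos: [0.4235, -0.2727, 0.0953]
eef_rot: [-0.0, 0.985, 0.172, 0.0]
contact_force: [2.7, 2.5, -2.1]
width: 0.0158
grasp_force: 30.0
```

Request:
apply_moves --pt "0 0 0 -0.7 0" --pt "0 0 0 -0.7 0" --pt "0 0 0 -0.7 0" --pt "0 0 0 0 0"

```text
t: 41.55
eef_pos: [0.4232, -0.2726, 0.0735]
eef_rot: [-0.0, 0.985, 0.171, -0.0]
contact_force: [4.7, 3.0, -5.1]
width: 0.016
grasp_force: 30.0
```

Request:
apply_moves --pt "0 0 0 -0.3 0" --pt "0 0 0 0 0" --pt "0.1 0 0 0 0" --pt "0.25 0 0 0 0" --pt "0.5 0 0 0 0" --pt "0.5 0 0 0 0" --pt "0.5 0 0 3 0" --pt "0.5 0 0 5 0" --pt "0.5 0 0 5 0" --pt "0.5 0 0 0 0"

```text
t: 42.8
eef_pos: [0.4244, -0.2746, 0.2043]
eef_rot: [0.001, 0.985, 0.171, 0.002]
contact_force: [0.3, 0.4, -0.7]
width: 0.044
grasp_force: 0.0
```

Request:
apply_moves --pt "0.5 -1 5.5 0 0" --pt "0.5 -1 5.5 0 0" --pt "0.5 0 5.5 0 0" --pt "0.5 0 5.5 0 0" --pt "0.5 0 5.5 0 0" --pt "0.5 0 5.5 0 0" --pt "0.5 0 5.5 0 0" --pt "0.5 0 2 0 0" --pt "0.5 0 0 0 0"

```text
t: 43.92
eef_pos: [0.4041, 0.1237, 0.2013]
eef_rot: [0.001, 0.985, 0.172, -0.0]
contact_force: [0.6, -0.1, 0.3]
width: 0.0438
grasp_force: 0.0
```

```bash
python3 - <<'E'
from h import *
f=snap('top','top12'); g=snap('side','side12')
for n,h in(('top9',load('top9')),('top12',f)):
    W=world(h)*1000;C=h['frame'].astype(int)
    m=red(C)&(W[...,2]>26)&(W[...,2]<45); m[:140]=0;m[230:]=0;m[:,:280]=0;m[:,395:]=0;print(n,'rib',cv2.minAreaRect(W[m][:,:2].astype(np.float32)))
    m=(W[...,2]>8)&(W[...,2]<20); m[:112]=0;m[230:]=0;m[:,:290]=0;m[:,395:]=0
    c,l,st,_=cv2.connectedComponentsWithStats(m.astype(np.uint8)); i=1+st[1:,4].argmax(); print('board+se',cv2.minAreaRect(W[l==i][:,:2].astype(np.float32)))
    print('handle',fit(h,ROI['hand'],.1,.13))
print(fit(load('top0'),ROI['hand'],.1,.13)); print(bot.observe()['eef_pos'])
G=world(g)*1000;p=G[(np.hypot(G[...,0]-422,G[...,1]+272)<14)&(G[...,2]>70)&(G[...,2]<135)];print('side handle top z',p[:,2].max())
cv2.imwrite('pics/c12.png',np.hstack([cv2.resize(f['frame'][130:290,100:420,::-1],None,fx=1.5,fy=1.5),cv2.resize(g['frame'][240:400,320:520,::-1],None,fx=1.5,fy=1.5)]))
E
```

```text
top9 rib ((585.3347778320312, -20.092090606689453), (93.33055114746094, 12.85377311706543), 85.88209533691406)
board+se ((654.7705688476562, -26.257293701171875), (220.3828125, 171.5010223388672), 84.44208526611328)
handle ([422.2, -273.2], [16.5, 15.8], -70.3, 68, 114.8)
top12 rib ((585.6687622070312, -20.646881103515625), (94.4744873046875, 12.52219009399414), 85.12841033935547)
board+se ((655.2990112304688, -26.27179718017578), (219.9647674560547, 171.3446807861328), 84.93390655517578)
handle ([421.5, -276.3], [16.9, 16.1], -68.5, 70, 114.7)
([422.2, -273.4], [16.2, 16.2], -69.9, 70, 115.0)
[0.40432428 0.12185705 0.20155485]
side handle top z 118.16812173203061
```

View pics/c12.png

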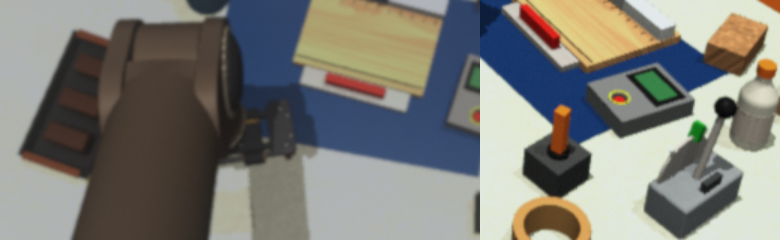

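Request:
apply_moves --pt "0.5 0 -5.5 0 0" --pt "0.5 0 -5.5 0 0" --pt "0.5 0 -5.5 0 0" --pt "0.5 0 -5.5 0 0" --pt "0.5 0 -2 0 0" --pt "0.5 0 0 0 0" --pt "0.5 0 0 0 0"

```text
t: 44.9
eef_pos: [0.4039, -0.1165, 0.2017]
eef_rot: [0.0, 0.985, 0.17, 0.0]
contact_force: [-0.6, 0.0, -0.4]
width: 0.0439
grasp_force: 0.0
```

```bash
python3 - <<'E'
from h import *
from scipy.optimize import least_squares
f=snap('top','top13'); g=snap('side','side13'); W=world(f)*1000;C=f['frame'].astype(int)
t=np.radians(-8.88); d=W[...,:2]-[467.5,352.6]; x=d@[np.cos(t),np.sin(t)]; y=d@[-np.sin(t),np.cos(t)]
m=(W[...,2]>28)&(W[...,2]<60)&(abs(x)<100)&(abs(y)<102)&(abs(y)>8)
n,l,st,_=cv2.connectedComponentsWithStats(m.astype(np.uint8))
for i in range(1,n):
    if st[i,4]>40: k=l==i; r=cv2.minAreaRect(np.c_[x[k],y[k]].astype(np.float32)); print('tray xy',np.round(r[0],1),np.round(r[1],1),'z',np.median(W[k][:,2]).round(1),'rgb',C[k].mean(0).round())
W=world(g)*1000;C=g['frame'].astype(int)
m=(C.max(-1)<75)&(W[...,2]>130)&(W[...,2]<170)&(np.hypot(W[...,0]-562,W[...,1]+399)<35); p=W[m]
print('knob',least_squares(lambda c:np.linalg.norm(p-c,axis=1)-13,[562,-399,145],loss='soft_l1').x.round(1))
for k,(u,v) in dict(mug=(232,118),tape=(467,299),glue=(488,160)).items():
    a,b=load('top0'),f; print(k,[np.abs(a['range_z'][v-12:v+12,u-12:u+12]-b['range_z'][v-12:v+12,u-12:u+12]).mean().round(4)])
o=bot.observe();print(o['eef_pos'],o['t'])
E
```

```text
tray xy [61.8 51.1] [32.7 72.1] z 38.2 rgb [60. 45. 39.]
tray xy [ 1.4 51. ] [70.5 32.9] z 38.2 rgb [60. 45. 38.]
tray xy [  0.7 -57.3] [71.8 32.3] z 38.8 rgb [157. 138.  89.]
tray xy [-57.7  50.6] [71.1 32. ] z 38.5 rgb [61. 46. 39.]
knob [ 559.3 -395.5  146.7]
mug [np.float32(0.0089)]
tape [np.float32(0.0065)]
glue [np.float32(0.0145)]
[ 0.4043189  -0.11551492  0.20178134] 45.0
```

```bash
python3 - <<'E'
from h import *
R=[]
for T in('top0','top13'):
    f=load(T); W=world(f)*1000
    R.append([np.median(W[v-30:v+30,u-30:u+30][(W[v-30:v+30,u-30:u+30,2]>a)&(W[v-30:v+30,u-30:u+30,2]<b)][:,:2],axis=0) for u,v,a,b in((485,165,95,140),(232,118,70,95),(467,313,35,55))])
R=np.array(R); e=np.abs(R[0]-R[1]).max(); print(R.round(1).tolist(),e)
if e<4: print(bot.sign_off())
E
```

```text
[[[683.0, -354.2], [706.1, 258.0], [343.0, -363.3]], [[683.4, -353.4], [705.2, 256.9], [342.9, -363.5]]] 1.1189487861857401
the job is handed in; nothing more can be done
None
```

I handed the job in at about 45 s: four blanks sorted, straightedge flush and centred, lever measured at about 0.88 (green mark 0.9), zero button pressed to its stop, stylus home, and the mug, tape and glue within about 1 mm of where they were.

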